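# Slide the lid along the palette until it drops shut over the well

## Task

Pick up the wooden lid by its brass bar and set it down flat between the two rails, on the plain end of the palette block (the end towards the robot's right). Then slide it gently along the block, without lifting it again, until it drops into the recess around the well; leave it flat and fully home there, let go, and leave the jar, cup and spatula where they are.

Things in the scene. Friction and masses are not known exactly. Their poses are not given: they have to be found in the camera images.
- lid_center (a point): Loose lid, about 0.12 kg: wooden panel 80 (its x) x 90 (y) x 6 mm, with an upright hollow brass bar across the middle of its top, 50 (x) x 14 (y) x 24 mm high; 30 mm high in all. Pinch the bar across its 14 mm, along the lid's y. This point: the middle, 15 mm above the underside (9 mm above the panel's top). Starts flat on the bench, on the robot's side of the bed.
- lid: The same lid, origin at the centre of its underside, axes as above.
- bed: Wooden bed fixed to the bench, 130 (x) x 460 (y) mm; origin: centre of its underside, at bench height. y runs along it to the robot's left, x away from the robot. Two rails along y, inner faces at x = -43 and +43 mm, 14 mm thick, tops 48 mm above the bench. The lid goes between them, its y along the bed's y, 3 mm free a side. Between them lies a dark block, top 40 mm above the bench.
- plain_end (a point): Point on the bed, level with the block's top, mid-way between the rails, at bed y = -105 mm: the plain end of the block, always solid and clear of the recess for a lid set down within 15 mm of here along y. A lid resting flat on the block has its centre point 55 mm above the bench. Axes as the bed.
- search_mid (a point): Point on the bed (y = +50 mm, level with the block's top). The block (370 mm long) is left anywhere within 45 mm either way along y in a very stiff slide (80 N; do not move it), unmeasured. Its recess, 6 mm deep, 94 mm long in y, rail to rail wide, sharp upright ends, a 53 x 58 mm well in its floor, is centred within 45 mm in y of here. Lid home: centre point 49 mm above the bench.
- jar: Closed amber glass jar, 60 mm across, 75 mm high, origin under its centre. A bystander.
- cup: White ceramic cup, 72 mm across, 70 mm high, origin under its centre. A bystander.
- spatula: Wooden spatula lying on the bench beyond the bed, origin at its underside. A bystander.
Things that resemble listed ones, but are neither listed nor needed, are in the scene too. Of the things like the lid, leave any that is blue or turquoise; of the rest the smaller one is meant.

How it is judged:
On the way:
1. the lid lies flat between the rails on the plain end of the block (x of lid_center in the frame of bed between -0.006 and 0.006 m and y of lid_center in the frame of bed between -0.15 and -0.07 m and z of lid_center in the frame of bed between 0.052 and 0.0575 m and angle between lid_center's own z axis and vertical below 0.035 rad), for 0.2 s.
At the end, for the whole second after the job is handed in: The lid lies in the recess between the rails, its point 47 to 51 mm above the bench (home is 49), within 6 mm of the middle between the rails and between y = -5 and +105 mm of the bed, tilted less than 0.035 rad, at rest (x of lid_center in the frame of bed between -0.006 and 0.006 m and y of lid_center in the frame of bed between -0.005 and 0.105 m and z of lid_center in the frame of bed between 0.047 and 0.051 m and angle between lid_center's own z axis and vertical below 0.035 rad and linear speed of lid below 0.01 m/s); the robot touches nothing.
It fails at once if past y = -65 mm of the bed, the lid is between the rails but lifted 4 to 8 mm clear of the block's top (not slid) (x of lid_center in the frame of bed between -0.03 and 0.03 m and y of lid_center in the frame of bed between -0.065 and 0.13 m and z of lid_center in the frame of bed between 0.059 and 0.063 m).
It fails at once if the fingers push or press the lid against the bed or block with more than 30 N (contact force between lid and bed above 30 N and contact force between the fingers and lid above 12 N).
It fails at once if the jar is moved by more than 25 mm (distance of jar from where it was at the start of the episode above 0.025 m).
It fails at once if the cup is moved by more than 25 mm (distance of cup from where it was at the start of the episode above 0.025 m).
It fails at once if the spatula is moved by more than 25 mm (distance of spatula from where it was at the start of the episode above 0.025 m).
It also fails if it takes over 67 s, if anything falls off the work surface, if the arm or the gripper's body presses on something with over 40 N, if the wrist force passes 120 N, or if a joint passes its speed limit or range.

## Robot

A 6-joint arm with a two-finger parallel gripper is mounted at the origin on the work surface. World frame = base frame: x ahead of the robot, y to its left, z up, the work surface at z = 0. Lengths are in m, angles in rad, forces in N, time in s.
With the tool pointing down it reaches from about 0.3 to 0.875 m from the base axis. Payload 6.4 kg.
Tool frame: the origin (TCP) lies midway between the tips of the shut fingers; the grasp point (between the pads) lies 19 mm behind it; z points along the fingers, y is the line along which they close (so a half turn about z gives the same grasp; the last joint's range is limited). The gripper opens to 85 mm and grips with 20 to 120 N. Pads are 22 mm wide; open, the fingers measure 114 mm over their backs; the gripper's body (76 mm by 85 mm) begins 54 mm behind the grasp point. The pads swing forward as they close: fully open they stand 13 mm farther back than shut.
Start: joints at [-1.379, 0.181, 1.607, -0, 1.354, -0.206], TCP at [0.223, -0.53, 0.192] pointing down, gripper open.
Joint ranges: [-2.99, 2.99], [-0.89, 2.07], [0.3, 2.58], [-1.14, 4.28], [0, 2.63], [-3.12, 3.12]. Speed limits (rad/s): [2.57, 2.57, 3.01, 3.14, 3.14, 3.14].

## Interface

Orientations are given as a unit quaternion [w, x, y, z].
In Python, from bench import ctrl gives the robot as it stands. The module is installed in compiled form; this text tells all that it offers.
- The arm moves only by the tool move_arm, never from a script. Its argument "plan" is one flat list of numbers, 6 for each row, row after row: the shift along the world's x, y, z in units of 50 mm (1.0 is 50 mm), then the turn, a rotation vector about the world's x, y, z in rad. A call has 1 to 10 rows; each row is the pose to reach, as a shift and turn from the pose commanded when the call began; what a row does not reach only later rows make up. A row lasts 1/8 s, in which the tool goes at most 62.5 mm and 10.7 degrees, less where a joint would pass 70% of its speed; a pose out of reach is approached as far as the arm can. A call with a gripper value outside its range is refused whole. "grip" is the finger opening in mm, from 0 to 85.4, set as the call begins (left out, the last holds). The fingers move at their own pace and stop on an object; the grip force is fixed at half the most. Time passes only in rows, so rows that repeat a pose let the fingers close. It gives the time, the measured TCP pose, the force, the opening and the grip force at its end, in the units of the state.
- ctrl.get_obs(): the state, without advancing time (a new reading comes with each control period).
- ctrl.camera(name): name is "scene" or "side" or "wrist"; returns a dict with "pixels" (384x512x3 uint8, red, green, blue), "fx", "fy", "cx", "cy" (pixels), "dist_coeffs" ([k1, k2, p1, p2, k3] as OpenCV has them; the pictures are not rectified), "origin" and "attitude" of the camera in the world. Camera axes: x right, y down, z forward; pixel columns grow to the right and rows downward; lengths in m; the calibration is good to about 2 mm. A picture is of the moment at which its call begins. There is no depth.
- ctrl.hand_in(): hands the job in; it is judged then, once.
The state is a dict: "time_s": time; "q": joint angles; "dq": joint speeds; "joint_efforts": joint torques, N m; "eef_pos": TCP position; "eef_rot": TCP orientation; "wrist_force": force on the tool from outside, world axes, zero at the start; "torque": the same for the moment, N m; "opening": opening from 0.0 (shut) to 1.0 (fully open); "grasp_force": force on a finger pad.
Only numpy, scipy, OpenCV 4.12 (cv2) and the standard library are available. Lean on these libraries where they do the work, as an engineer would, in place of code of your own. Each camera call takes 0.05 s, during which the arm holds its last target. There are 200 camera calls.

## Working session

There is one attempt and no reset: what is moved stays moved. The work goes in short steps, Python scripts to look and compute and a tool call to move; the robot and the scene stay as the last step left them, time stands still between calls to the robot, and variables do not carry over. Pictures are saved under pics/ and viewed, at most 10 in all, crops included, and the job is handed in when it is done.

Besides the shell and the picture viewer there is one more tool, called after "Request:" as name(argument=value, ...) on one line, values as JSON. move_arm: Moves the arm, as the interface text tells. Its arguments: {"type":"object","properties":{"plan":{"type":"array"},"grip":{"type":"number"}},"required":["plan"]}

```bash
mkdir -p pics
cat > h.py <<'E'
import numpy as np, cv2
from bench import ctrl
from scipy.spatial.transform import Rotation as R
def cam(n):
    c=ctrl.camera(n); a=np.array(c["attitude"],float)
    M=a if a.shape==(3,3) else R.from_quat(a,scalar_first=True).as_matrix()
    K=np.array([[c["fx"],0,c["cx"]],[0,c["fy"],c["cy"]],[0,0,1]],float)
    return c,M,np.array(c["origin"],float),K,np.array(c["dist_coeffs"],float)
def pt(C,uv,z):
    c,M,o,K,d=C
    p=cv2.undistortPoints(np.array(uv,float).reshape(-1,1,2),K,d).reshape(-1,2)
    r=np.c_[p,np.ones(len(p))]@M.T
    return o+r*((z-o[2])/r[:,2])[:,None]
def proj(C,P):
    c,M,o,K,d=C
    return cv2.projectPoints((np.array(P,float).reshape(-1,3)-o)@M,np.zeros(3),np.zeros(3),K,d)[0].reshape(-1,2)
def save(C,n): cv2.imwrite("pics/"+n+".png",cv2.cvtColor(C[0]["pixels"],cv2.COLOR_RGB2BGR))
E
python3 - <<'E'
from h import *
import pickle
for n in("scene","side"):
    C=cam(n);save(C,n+"0");print(n,C[2],C[1][:,2]);pickle.dump(C,open(n+".pkl","wb"))
o=ctrl.get_obs();print(o["time_s"],o["eef_pos"],o["eef_rot"],o["opening"])
E
```

```text
scene [ 1.17869961 -0.42565634  0.70450011] [-0.61453883  0.44556329 -0.65101104]
side [0.36958065 0.51251367 0.68651244] [ 0.23374533 -0.5922776  -0.77108389]
0.1 [ 0.22269286 -0.52953001  0.19137954] [-7.85518814e-04  9.80276711e-01  1.97628316e-01  2.83869565e-05] 1.0014170878163013
```

View pics/scene0.png

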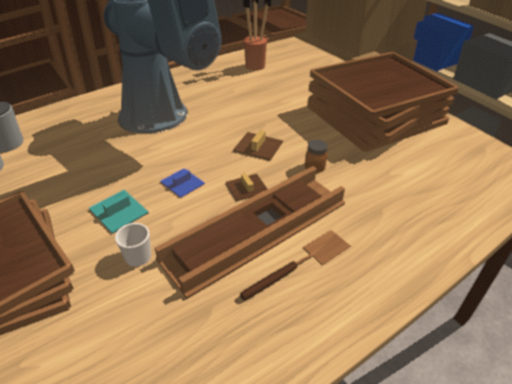

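View pics/side0.png

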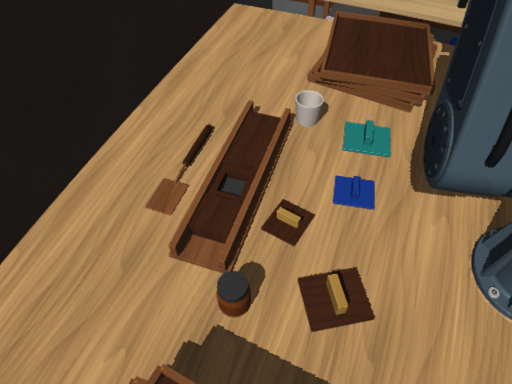

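The side view shows the small brown lid at about (288,221) beside the bed, and the larger brown one at (336,298). The blue and turquoise lids are at (354,192) and (367,138). The bed runs from (270,108) to (205,255), with the well at (234,186). I'll take a closer crop next.

Run:
```python
from h import *
im=cv2.imread("pics/side0.png")[95:275,165:330];cv2.imwrite("pics/crop1.png",cv2.resize(im,None,fx=3.3,fy=3.3,interpolation=cv2.INTER_CUBIC))
```

```text
(no output)
```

View pics/crop1.png

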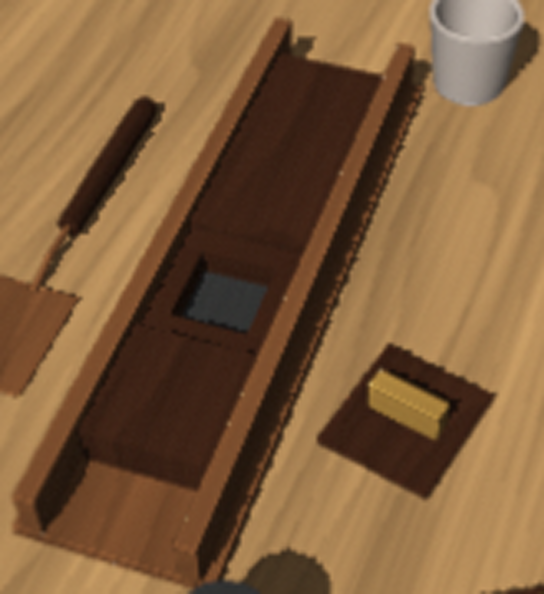

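Run:
```python
from h import *
import pickle
C=pickle.load(open("side.pkl","rb"))
f=lambda a,z:pt(C,np.array(a)/3.3+[165,95],z)
np.set_printoptions(precision=4,suppress=True)
r=f([(277,17),(290,25),(15,497),(37,512),(399,44),(413,48),(175,545),(197,552)],.048);print(r)
l=f([(390,345),(495,393),(427,495),(318,438)],.006);print("lid",l,l.mean(0),np.linalg.norm(l-np.roll(l,-1,0),axis=1))
b=f([(370,374),(380,368),(449,405),(440,412)],.030);print("bar",b,b.mean(0))
r0=(r[0]+r[1]+r[4]+r[5])/4; r1=(r[2]+r[3]+r[6]+r[7])/4
d=(r1-r0)[:2];L=np.linalg.norm(d);d/=L;n=np.array([d[1],-d[0]]);c=((r0+r1)/2)[:2]
print("bed c",c,"len",L,"yaw",np.arctan2(-d[0],d[1]),"y",d,"x",n)
bed=lambda p:np.c_[(p[:,:2]-c)@n,(p[:,:2]-c)@d]
print(bed(r));print("recess/blk",bed(f([(195,228),(300,250),(150,325),(253,350),(90,455),(200,487)],.040)))
print("plain",c-.105*d)
e=(l[1]+l[2]-l[0]-l[3])[:2];g=(l[0]+l[1]-l[2]-l[3])[:2]
print(np.degrees(np.arctan2(e[1],e[0])),np.degrees(np.arctan2(g[1],g[0])), np.degrees(np.arctan2(*(b[2]-b[1])[1::-1])))
o=ctrl.get_obs();print(R.from_quat(o["eef_rot"],scalar_first=True).as_matrix())
```

```text
[[ 0.6925 -0.2521  0.048 ]
 [ 0.6793 -0.2463  0.048 ]
 [ 0.6691  0.2071  0.048 ]
 [ 0.6525  0.2112  0.048 ]
 [ 0.5927 -0.2543  0.048 ]
 [ 0.5812 -0.2536  0.048 ]
 [ 0.5706  0.2021  0.048 ]
 [ 0.5574  0.2017  0.048 ]]
lid [[ 0.5139 -0.006   0.006 ]
 [ 0.4381  0.0071  0.006 ]
 [ 0.4556  0.0956  0.006 ]
 [ 0.5321  0.0802  0.006 ]] [0.4849 0.0442 0.006 ] [0.0769 0.0902 0.078  0.0881]
bar [[0.513  0.0387 0.03  ]
 [0.5087 0.032  0.03  ]
 [0.4597 0.0439 0.03  ]
 [0.4633 0.0509 0.03  ]] [0.4862 0.0413 0.03  ]
bed c [ 0.6244 -0.023 ] len 0.45774031433246465 yaw 0.052549060535283625 y [-0.0525  0.9986] x [0.9986 0.0525]
[[ 0.056  -0.2323]
 [ 0.0431 -0.2259]
 [ 0.0567  0.2274]
 [ 0.0403  0.2325]
 [-0.0438 -0.2293]
 [-0.0553 -0.228 ]
 [-0.0419  0.2276]
 [-0.0551  0.228 ]]
recess/blk [[ 0.0378 -0.0076]
 [-0.0363 -0.0102]
 [ 0.0345  0.0804]
 [-0.0348  0.0792]
 [ 0.0305  0.1831]
 [-0.0393  0.1835]]
plain [ 0.6299 -0.1279]
169.3815853845635 -101.53613738652369 166.36782920846068
[[ 0.9219  0.3875 -0.0003]
 [ 0.3875 -0.9219  0.0016]
 [ 0.0004 -0.0015 -1.    ]]
```

Request:
move_arm(plan=[0.5, 1.1, 0, 0, 0, -0.06, 1, 2.2, 0, 0, 0, -0.12, 1.5, 3.3, 0, 0, 0, -0.18, 2, 4.4, 0, 0, 0, -0.24, 2.5, 5.5, 0, 0, 0, -0.3, 3, 6.6, 0, 0, 0, -0.36, 3.5, 7.7, 0, 0, 0, -0.42, 4, 8.8, 0, 0, 0, -0.48, 4.5, 9.9, 0, 0, 0, -0.54, 5, 11, -0.2, 0, 0, -0.6], grip=60)

```text
time_s: 1.35
eef_pos: [0.4739, 0.0218, 0.1828]
eef_rot: [0.0, 0.995, -0.102, 0.001]
wrist_force: [0.3, -0.1, -1.4]
opening: 0.705
grasp_force: 0.0
```

Request:
move_arm(plan=[0.2, 0.4, -0.3, 0, 0, 0, 0.2, 0.4, -0.3, 0, 0, 0, 0.2, 0.4, -0.3, 0, 0, 0])

```text
time_s: 1.72
eef_pos: [0.4825, 0.0393, 0.1672]
eef_rot: [0.0, 0.995, -0.101, -0.0]
wrist_force: [0.9, -0.5, 0.1]
opening: 0.703
grasp_force: 0.0
```

Run:
```python
from h import *
import pickle
C=cam("wrist");save(C,"w1");pickle.dump(C,open("w1.pkl","wb"));print(C[2],C[1][:,2])
o=ctrl.get_obs();print(o["time_s"],o["eef_pos"],R.from_quat(o["eef_rot"],scalar_first=True).as_matrix(),o["opening"],o["q"])
```

```text
[0.54635809 0.02551962 0.34830943] [-0.25630329  0.05204255 -0.96519438]
1.775 [0.48271412 0.03900005 0.16755947] [[ 9.79449651e-01 -2.01688632e-01  2.75584824e-04]
 [-2.01688517e-01 -9.79449633e-01 -3.97036021e-04]
 [ 3.49999107e-04  3.33294498e-04 -9.99999883e-01]] 0.6992818056322402 [-1.64826919e-01 -8.57967906e-04  1.85523651e+00 -3.60884533e-04
  1.28687713e+00  1.60915207e+00]
```

View pics/w1.png

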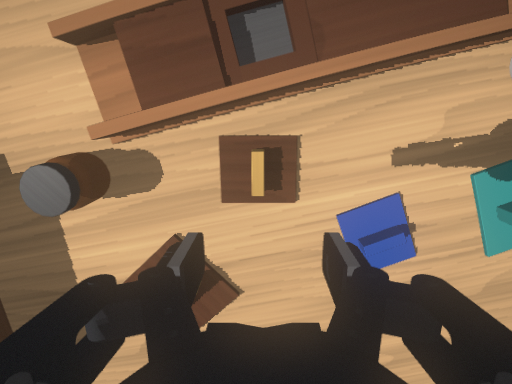

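The wrist view shows the lid panel's corners at (220,136), (299,136), (298,202) and (221,203), with the bar's top at (251–264, 151–195). The lid is square to the fingers.

Run:
```python
from h import *
import pickle
np.set_printoptions(precision=4,suppress=True)
C=pickle.load(open("w1.pkl","rb"))
# refine corners
g=cv2.cvtColor(C[0]["pixels"],cv2.COLOR_RGB2GRAY)
def ref(a):
    return cv2.cornerSubPix(g,np.array(a,np.float32).reshape(-1,1,2),(4,4),(-1,-1),(3,30,.01)).reshape(-1,2)
a=ref([(220,136),(299,136),(298,202),(221,203)]);l=pt(C,a,.006);print(a,l,l.mean(0),np.linalg.norm(l-np.roll(l,-1,0),axis=1))
a=ref([(252,151),(264,151),(264,195),(251,195)]);b=pt(C,a,.030);print(a,b,b.mean(0),np.linalg.norm(b-np.roll(b,-1,0),axis=1))
v=(l[0]+l[3]-l[1]-l[2]);u=l[0]+l[1]-l[2]-l[3]
print("lid y deg",np.degrees(np.arctan2(v[1],v[0])),"lid x",np.degrees(np.arctan2(u[1],u[0])))
# rails: near rail inner/outer edges, recess edges
print("rail near outer top",pt(C,[(88,127),(512,20)],.048))
```

```text
[[218.4207 135.3205]
 [300.6204 134.4612]
 [298.9187 198.603 ]
 [221.3099 202.4762]] [[ 0.534   0.0797  0.006 ]
 [ 0.5163 -0.012   0.006 ]
 [ 0.442   0.0028  0.006 ]
 [ 0.4559  0.0952  0.006 ]] [0.4871 0.0414 0.006 ] [0.0934 0.0757 0.0935 0.0796]
[[251.0459 151.3258]
 [263.3522 151.0582]
 [263.3255 195.4729]
 [251.419  195.4383]] [[0.5114 0.0457 0.03  ]
 [0.5091 0.0327 0.03  ]
 [0.4608 0.0426 0.03  ]
 [0.4635 0.0555 0.03  ]] [0.4862 0.0441 0.03  ] [0.0132 0.0493 0.0132 0.0489]
lid y deg 80.22605443963982 lid x -11.244324261792823
rail near outer top [[ 0.5707  0.1998  0.048 ]
 [ 0.5868 -0.2227  0.048 ]]
```

Request:
move_arm(plan=[0.07, 0.1, -0.8, 0, 0, 0, 0.07, 0.1, -1.6, 0, 0, 0, 0.07, 0.1, -2.4, 0, 0, 0, 0.07, 0.1, -2.8, 0, 0, 0, 0.07, 0.1, -3.1, 0, 0, 0, 0.07, 0.1, -3.12, 0, 0, 0, 0.07, 0.1, -3.12, 0, 0, 0], grip=45)

```text
time_s: 2.65
eef_pos: [0.4872, 0.0445, 0.0121]
eef_rot: [0.0, 0.995, -0.101, 0.001]
wrist_force: [0.1, -0.7, 0.9]
opening: 0.526
grasp_force: 0.0
```

Request:
move_arm(plan=[0, 0, 0, 0, 0, 0, 0, 0, 0, 0, 0, 0, 0, 0, 0, 0, 0, 0, 0, 0, 0, 0, 0, 0, 0, 0, 0, 0, 0, 0], grip=5)

```text
time_s: 3.28
eef_pos: [0.4863, 0.0449, 0.0112]
eef_rot: [-0.0, 0.995, -0.101, -0.0]
wrist_force: [-0.3, 0.8, -0.0]
opening: 0.062
grasp_force: 0.0
```

The fingers closed to 5 mm with no force, so they missed the bar. I'll look again.

Run:
```python
from h import *
import pickle
np.set_printoptions(precision=4,suppress=True)
C=cam("side");save(C,"s2");pickle.dump(C,open("s2.pkl","wb"))
W=cam("wrist");save(W,"w2");pickle.dump(W,open("w2.pkl","wb"))
p="pics/"
a=cv2.imread(p+"s2.png")[150:290,200:360];a=cv2.resize(a,None,fx=2.7,fy=2.7)
b=cv2.resize(cv2.imread(p+"w2.png"),(504,378))[:,100:440]
cv2.imwrite(p+"m2.png",np.hstack([a,b[:378]]) if a.shape[0]==378 else a)
o=ctrl.get_obs();print(o["eef_pos"],o["opening"],o["grasp_force"],proj(C,o["eef_pos"]))
```

```text
[0.4863 0.0449 0.0112] 0.0645110221244423 0.0 [[287.9697 219.6867]]
```

View pics/m2.png

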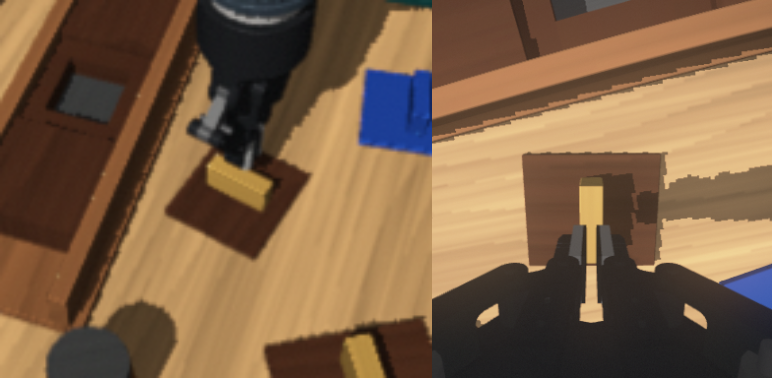

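Run:
```python
from h import *
import pickle
p="pics/"
C=pickle.load(open("s2.pkl","rb"));W=pickle.load(open("w2.pkl","rb"))
print(proj(W,[[.4863,.0449,z] for z in(.011,.03,.05)]),proj(C,[[.4863,.0449,z] for z in(.011,.03,.05,.07)]))
a=cv2.imread(p+"s2.png")[180:250,250:325];a=cv2.resize(a,(450,420),interpolation=cv2.INTER_CUBIC)
b=cv2.imread(p+"w2.png")[190:330,200:316];b=cv2.resize(b,(348,420),interpolation=cv2.INTER_CUBIC)
cv2.imwrite(p+"m3.png",np.hstack([a,b]))
```

```text
[[261.80741065 218.75365124]
 [261.67377502 229.76734037]
 [261.49919483 244.16918927]] [[287.95214336 219.73100597]
 [288.45826501 214.34570626]
 [289.01001045 208.4597556 ]
 [289.58221709 202.33867426]]
```

View pics/m3.png

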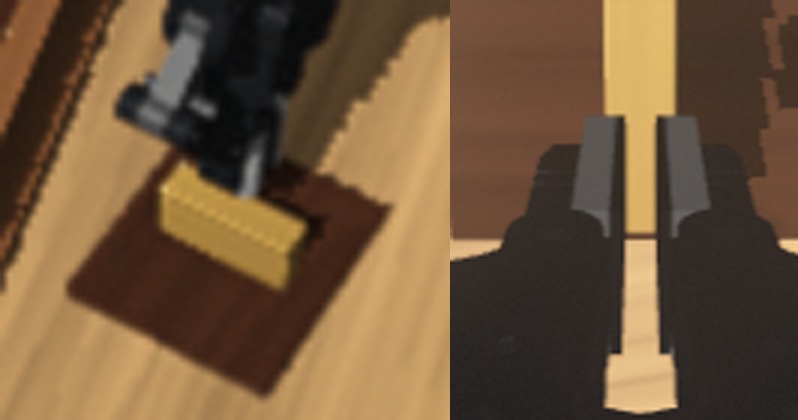

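The zoom shows the shut fingertips at wrist row ~229 and side (292,213), which puts them just above the bar's top. The real tips are therefore about 20 mm higher than the reported TCP. I'll open and go lower in small steps, watching the force.

Request:
move_arm(plan=[0, 0, 0, 0, 0, 0, 0, 0, 0, 0, 0, 0, 0, 0, 0, 0, 0, 0, 0, 0, -0.1, 0, 0, 0, 0, 0, -0.2, 0, 0, 0, 0, 0, -0.25, 0, 0, 0, 0, 0, -0.25, 0, 0, 0], grip=40)

```text
time_s: 4.25
eef_pos: [0.486, 0.0449, -0.0017]
eef_rot: [-0.0, 0.995, -0.101, -0.0]
wrist_force: [-1.0, -0.0, -0.2]
opening: 0.47
grasp_force: 0.0
```

Request:
move_arm(plan=[0, 0, -0.05, 0, 0, 0, 0, 0, -0.1, 0, 0, 0, 0, 0, -0.1, 0, 0, 0])

```text
time_s: 4.62
eef_pos: [0.4861, 0.0449, -0.0065]
eef_rot: [-0.0, 0.995, -0.101, -0.0]
wrist_force: [-0.0, 0.5, 0.1]
opening: 0.469
grasp_force: 0.0
```

Request:
move_arm(plan=[0, 0, 0, 0, 0, 0, 0, 0, 0, 0, 0, 0, 0, 0, 0, 0, 0, 0, 0, 0, 0, 0, 0, 0], grip=5)

```text
time_s: 5.12
eef_pos: [0.4863, 0.0449, -0.0062]
eef_rot: [-0.0, 0.995, -0.101, 0.0]
wrist_force: [-0.1, 0.2, -0.5]
opening: 0.06
grasp_force: 0.0
```

Still nothing between the fingers, so one more look.

```bash
cat > m.py <<'E'
from h import *
import sys,pickle
n=sys.argv[1]
C=cam("side");W=cam("wrist");save(C,"s"+n);save(W,"w"+n)
pickle.dump((C,W),open(n+".pkl","wb"))
E
python3 m.py 4
python3 - <<'E'
from h import *
p="pics/"
a=cv2.imread(p+"s4.png")[180:250,250:325];a=cv2.resize(a,(450,420),interpolation=cv2.INTER_CUBIC)
b=cv2.imread(p+"w4.png")[190:330,200:316];b=cv2.resize(b,(348,420),interpolation=cv2.INTER_CUBIC)
cv2.imwrite(p+"m4.png",np.hstack([a,b]))
o=ctrl.get_obs();print(o["time_s"],o["eef_pos"],o["q"],o["opening"],o["wrist_force"])
E
```

```text
5.225 [ 0.48629749  0.04489739 -0.00628421] [-1.51550501e-01  2.77452378e-01  1.95371941e+00 -1.31524889e-06
  9.10325942e-01  1.62140280e+00] 0.05909441294364319 [0.0882271  0.59229226 0.27981616]
```

View pics/m4.png

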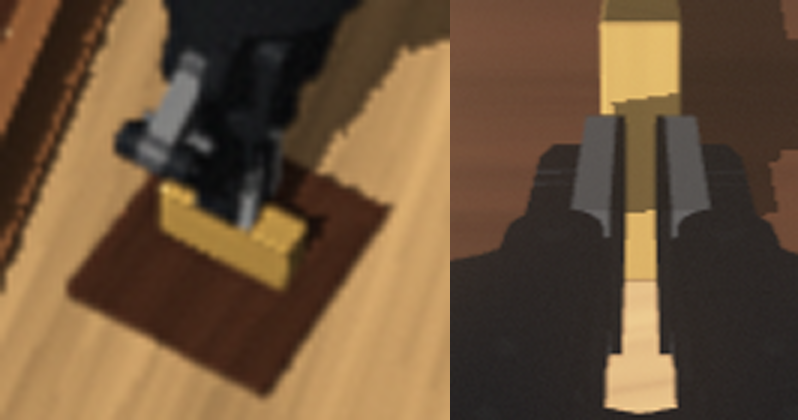

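Run:
```python
from h import *
import pickle
np.set_printoptions(precision=4,suppress=True)
C,W=pickle.load(open("4.pkl","rb"))
print(W[3][0,0],W[2],W[1])
print("bar top @.03",pt(W,[(250,197),(276.7,197)],.03), "panel w1")
W1=pickle.load(open("w1.pkl","rb"));W2=pickle.load(open("w2.pkl","rb"))
print("w2 bar",pt(W2,[(251.3,215),(275.7,215)],.03),W2[2])
def ray(C,uv):
    a=pt(C,[uv],0)[0];b=pt(C,[uv],.1)[0];d=(b-a)/np.linalg.norm(b-a);return a,d
a,d=ray(W,(263,229));b,e=ray(C,(290.8,217.5))
s=np.linalg.lstsq(np.c_[d,-e],b-a,rcond=None)[0];print("tip",a+s[0]*d,b+s[1]*e)
o=ctrl.get_obs()
T=R.from_quat(o["eef_rot"],scalar_first=True).as_matrix();print("tip in tool",T.T@((a+s[0]*d+b+s[1]*e)/2-o["eef_pos"]),"cam in tool",T.T@(W[2]-o["eef_pos"]))
# same things seen at bed, side vs wrist1: well corners near rail end
print("rail end corner: wrist",pt(W1,[(88,127)],.048),"panel far corners side",)
```

```text
296.74416744069106 [0.5501 0.031  0.1748] [[-0.2002 -0.9458 -0.2557]
 [-0.9798  0.1932  0.0523]
 [-0.0001  0.261  -0.9653]]
bar top @.03 [[0.5118 0.0456 0.03  ]
 [0.5091 0.0323 0.03  ]] panel w1
w2 bar [[0.4964 0.0489 0.03  ]
 [0.4936 0.0351 0.03  ]] [0.55   0.031  0.1923]
tip [0.487  0.0439 0.0134] [0.4818 0.0403 0.0151]
tip in tool [-0.0013  0.0031 -0.0206] cam in tool [ 0.0653  0.0008 -0.1811]
rail end corner: wrist [[0.5707 0.1998 0.048 ]] panel far corners side
```

The gap width (10.7 px for 5.1 mm) gives a depth of about 143 mm. That puts the tips at z ≈ 0.039, still above the bar, so the real tips sit about 45 mm behind the reported TCP. I'll open, go down another 25 mm and close.

Request:
move_arm(plan=[0, 0, 0, 0, 0, 0, 0, 0, 0, 0, 0, 0, 0, 0, 0, 0, 0, 0, 0, 0, -0.15, 0, 0, 0, 0, 0, -0.3, 0, 0, 0, 0, 0, -0.42, 0, 0, 0, 0, 0, -0.5, 0, 0, 0, 0, 0, -0.5, 0, 0, 0], grip=40)

```text
time_s: 6.22
eef_pos: [0.4859, 0.0449, -0.0318]
eef_rot: [-0.0, 0.995, -0.101, -0.0]
wrist_force: [0.7, 0.7, -0.0]
opening: 0.467
grasp_force: 0.0
```

Request:
move_arm(plan=[0, 0, 0, 0, 0, 0, 0, 0, 0, 0, 0, 0, 0, 0, 0, 0, 0, 0, 0, 0, 0, 0, 0, 0], grip=5)

```text
time_s: 6.72
eef_pos: [0.4867, 0.0448, -0.0309]
eef_rot: [0.0, 0.995, -0.101, 0.0]
wrist_force: [-0.4, -0.2, 4.1]
opening: 0.15
grasp_force: 59.4
```

Grasped: 59 N at about 13 mm opening. Now I'll lift and carry the lid above the plain end, turning it +0.255 rad.

Request:
move_arm(plan=[0, 0, 0.3, 0, 0, 0, 0, 0, 0.9, 0, 0, 0, 0, 0, 1.6, 0, 0, 0, 0.3, -0.4, 1.8, 0, 0, 0.04, 0.8, -1, 1.8, 0, 0, 0.1, 1.4, -1.7, 1.8, 0, 0, 0.16, 2, -2.4, 1.8, 0, 0, 0.22, 2.5, -3, 1.8, 0, 0, 0.255, 2.8, -3.4, 1.8, 0, 0, 0.255, 2.87, -3.44, 1.8, 0, 0, 0.255])

```text
time_s: 7.98
eef_pos: [0.6302, -0.1285, 0.0591]
eef_rot: [0.0, 1.0, 0.025, 0.0]
wrist_force: [0.1, -0.8, -1.4]
opening: 0.152
grasp_force: 58.8
```

Request:
move_arm(plan=[0, 0, 0, 0, 0, 0, 0, 0, 0, 0, 0, 0])

```text
time_s: 8.22
eef_pos: [0.629, -0.1259, 0.0587]
eef_rot: [-0.0, 1.0, 0.027, -0.0]
wrist_force: [0.2, 0.1, -1.4]
opening: 0.151
grasp_force: 58.8
```

```bash
python3 m.py 5
python3 - <<'E'
from h import *
p="pics/"
a=cv2.imread(p+"s5.png")[80:280,170:340];a=cv2.resize(a,None,fx=2.2,fy=2.2,interpolation=cv2.INTER_CUBIC)[:440]
b=cv2.imread(p+"w5.png")[0:330,90:400];b=cv2.resize(b,(413,440),interpolation=cv2.INTER_CUBIC)
print(a.shape);cv2.imwrite(p+"m5.png",np.hstack([a,b]))
o=ctrl.get_obs();print(o["time_s"],o["eef_pos"],o["opening"],o["wrist_force"],o["torque"])
E
```

```text
(440, 374, 3)
8.325 [ 0.62929722 -0.12611787  0.05880604] 0.14618684635228682 [ 1.14364802  0.05574761 -0.54707917] [ 0.02498309 -0.0010736   0.00163596]
```

View pics/m5.png

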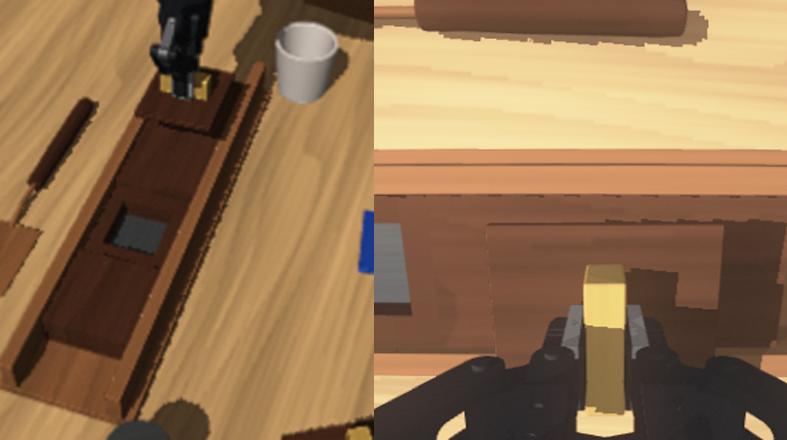

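Lid over the plain end, square with the rails. In the raw wrist frame the rail inner top edges are near rows 147 and 266, and the lid's front top edge is near row 169.

Run:
```python
from h import *
import pickle
np.set_printoptions(precision=4,suppress=True)
C,W=pickle.load(open("5.pkl","rb"))
g=lambda u,v:((u-374)/1.332+90,v/1.3333)
cen=np.array([.6244,-.023])
def bed(p,yaw=.0525):
    d=np.array([-np.sin(yaw),np.cos(yaw)]);n=np.array([d[1],-d[0]]);return np.c_[(p[:,:2]-cen)@n,(p[:,:2]-cen)@d]
for nm,q,z in(("far in",[g(376,196),g(785,196)],.048),("near in",[g(376,354),g(780,354)],.048),("lidfront",[g(488,225),g(723,226)],.0958),("bartop",[g(585,283),g(626,283),g(585,268),g(625,268)],.1198),("well",[g(410,315),g(402,225)],.034)):
    P=pt(W,q,z);print(nm,P[:,:2].ravel(),np.round(bed(P)*1000,1).ravel())
    if len(P)==2:print("   angle deg",np.degrees(np.arctan2(P[1,1]-P[0,1],P[1,0]-P[0,0])))
o=ctrl.get_obs();print("tcp bed",bed(np.array([o["eef_pos"]]))*1000)
# row profile sharpening
im=cv2.cvtColor(W[0]["pixels"],cv2.COLOR_RGB2GRAY).astype(float)
for c in(120,150,340):
    gr=np.diff(cv2.GaussianBlur(im,(1,5),1)[:,c]);i=np.argsort(-abs(gr))[:10];print(c,sorted([(int(k),int(gr[k])) for k in i]))
```

```text
far in [ 0.6684 -0.0125  0.6791 -0.2118] [  44.4    8.2   44.7 -191.4]
   angle deg -86.9235907162222
near in [ 0.582  -0.0038  0.5945 -0.224 ] [ -41.3   21.4  -40.4 -199.2]
   angle deg -86.76558674358
lidfront [ 0.6661 -0.0814  0.6705 -0.1683] [  38.6  -60.5   38.4 -147.5]
   angle deg -87.11702641645854
bartop [ 0.6537 -0.119   0.6544 -0.1321  0.6587 -0.1188  0.6594 -0.1315] [  24.2  -97.5   24.2 -110.6   29.2  -97.5   29.2 -110.2]
well [ 0.6    -0.0176  0.6517 -0.0172] [-24.1   6.7  27.5   4.3]
   angle deg 0.43615687726307184
tcp bed [[  -0.5207 -103.2328]]
120 [(19, 26), (20, 28), (111, -21), (144, -23), (145, -21), (264, 25), (265, 21), (289, -30), (290, -45), (291, -35)]
150 [(28, 30), (144, -26), (274, -32), (275, -29), (311, 40), (312, 53), (313, 38), (324, -36), (325, -51), (326, -40)]
340 [(13, -24), (14, -30), (15, -15), (19, 17), (20, 29), (21, 20), (111, -20), (124, 15), (145, -20), (146, -14)]
```

Request:
move_arm(plan=[0.06, 0, -0.2, 0, 0, 0, 0.06, 0, -0.4, 0, 0, 0, 0.06, 0, -0.6, 0, 0, 0, 0.06, 0, -0.7, 0, 0, 0, 0.06, 0, -0.7, 0, 0, 0])

```text
time_s: 8.95
eef_pos: [0.6323, -0.127, 0.0229]
eef_rot: [-0.0, 1.0, 0.026, -0.001]
wrist_force: [-0.7, -0.5, -0.8]
opening: 0.148
grasp_force: 58.8
```

```bash
python3 m.py 6
python3 - <<'E'
from h import *
import pickle
p="pics/"
C,W=pickle.load(open("6.pkl","rb"))
a=cv2.imread(p+"s6.png")[95:155,225:305];a=cv2.resize(a,(400,300),interpolation=cv2.INTER_CUBIC)
b=cv2.imread(p+"w6.png")[90:300,130:410];b=cv2.resize(b,(400,300),interpolation=cv2.INTER_CUBIC)
cv2.imwrite(p+"m6.png",np.hstack([a,b]))
o=ctrl.get_obs();print(o["time_s"],o["eef_pos"],o["wrist_force"])
im=cv2.cvtColor(W[0]["pixels"],cv2.COLOR_RGB2GRAY).astype(float);im=cv2.GaussianBlur(im,(5,5),1)
for c in(140,200,210,310,320,380):
    gr=np.diff(im[:,c]);k=[i for i in range(90,300) if abs(gr[i])>5 and abs(gr[i])>=max(abs(gr[i-1:i+2]))];print(c,[(i,int(gr[i])) for i in k])
E
```

```text
9.05 [ 0.63294902 -0.12724543  0.02385528] [-0.09070999 -0.08485667 -1.76858245]
140 [(116, -25), (129, -21), (132, 19), (158, -20), (279, -14)]
200 [(116, -23), (128, -19), (132, 20), (158, -26), (166, -7), (168, 8), (274, -15)]
210 [(116, -23), (128, -19), (132, 20), (158, -20), (165, -6), (168, 9), (263, -12)]
310 [(116, -21), (128, -18), (132, 22), (158, -22), (165, -7), (168, 8), (202, -11)]
320 [(116, -22), (129, -18), (132, 21), (158, -22), (165, -9), (168, 10), (228, -11)]
380 [(116, -22), (129, -19), (133, 21), (158, -27), (161, 6), (223, -9)]
```

View pics/m6.png

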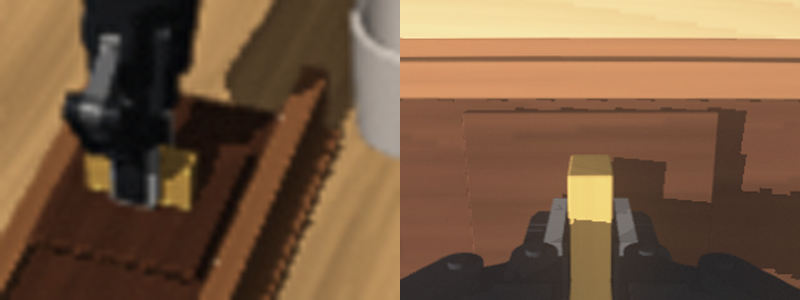

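Run:
```python
from h import *
import pickle
np.set_printoptions(precision=4,suppress=True)
C,W=pickle.load(open("6.pkl","rb"))
for u in(205,315):
    P=[pt(W,[(u,r)],z)[0] for r,z in((158.7,.048),(132.7,.048),(168.6,.061),(165.7,.055))];print(np.array(P)[:,0])
print([pt(W,[(u,158.7)],.048)[0] for u in(140,380)])
```

```text
[0.6735 0.6871 0.6706 0.671 ]
[0.6766 0.6901 0.6735 0.674 ]
[array([ 0.6718, -0.06  ,  0.048 ]), array([ 0.6786, -0.1877,  0.048 ])]
```

The gap from the lid's front edge to the far rail is 2.9 mm (target 3), and the edges are parallel. Lowering gently.

Request:
move_arm(plan=[0, 0, -0.1, 0, 0, 0, 0, 0, -0.2, 0, 0, 0, 0, 0, -0.26, 0, 0, 0, 0, 0, -0.26, 0, 0, 0])

```text
time_s: 9.55
eef_pos: [0.6324, -0.1269, 0.0102]
eef_rot: [-0.0, 1.0, 0.026, -0.0]
wrist_force: [-0.2, 0.7, -1.6]
opening: 0.153
grasp_force: 58.8
```

Request:
move_arm(plan=[0, 0, -0.02, 0, 0, 0, 0, 0, -0.02, 0, 0, 0])

```text
time_s: 9.8
eef_pos: [0.6328, -0.1271, 0.0098]
eef_rot: [0.0, 1.0, 0.026, 0.0]
wrist_force: [0.1, -0.2, -1.4]
opening: 0.15
grasp_force: 58.8
```

Request:
move_arm(plan=[0, 0, -0.02, 0, 0, 0, 0, 0, -0.02, 0, 0, 0])

```text
time_s: 10.05
eef_pos: [0.633, -0.1272, 0.0091]
eef_rot: [0.0, 1.0, 0.026, 0.0]
wrist_force: [-0.6, 1.3, 1.3]
opening: 0.151
grasp_force: 59.2
```

Request:
move_arm(plan=[0, 0, -0.02, 0, 0, 0, 0, 0, -0.02, 0, 0, 0])

```text
time_s: 10.3
eef_pos: [0.633, -0.1272, 0.0091]
eef_rot: [0.0, 1.0, 0.026, 0.0]
wrist_force: [-3.7, 1.8, 9.1]
opening: 0.146
grasp_force: 60.3
```

The lid has touched down at about 9 N. I'll ease off slightly and slide along the bed's +y (direction −0.053, 1).

Request:
move_arm(plan=[0, 0, 0.008, 0, 0, 0, -0.005, 0.1, 0.008, 0, 0, 0, -0.013, 0.25, 0.008, 0, 0, 0, -0.021, 0.4, 0.008, 0, 0, 0, -0.029, 0.55, 0.008, 0, 0, 0, -0.037, 0.7, 0.008, 0, 0, 0, -0.045, 0.85, 0.008, 0, 0, 0, -0.053, 1, 0.008, 0, 0, 0, -0.053, 1, 0.008, 0, 0, 0])

```text
time_s: 11.42
eef_pos: [0.6312, -0.0765, 0.0091]
eef_rot: [0.0, 1.0, 0.027, 0.001]
wrist_force: [0.5, -0.4, 6.2]
opening: 0.15
grasp_force: 60.0
```

Request:
move_arm(plan=[-0.008, 0.15, 0, 0, 0, 0, -0.016, 0.3, 0, 0, 0, 0, -0.024, 0.45, 0, 0, 0, 0, -0.032, 0.6, 0, 0, 0, 0, -0.04, 0.75, 0, 0, 0, 0, -0.048, 0.9, 0, 0, 0, 0, -0.058, 1.1, 0, 0, 0, 0, -0.069, 1.3, 0, 0, 0, 0, -0.074, 1.4, 0, 0, 0, 0, -0.074, 1.4, 0, 0, 0, 0])

```text
time_s: 12.68
eef_pos: [0.6273, -0.0066, 0.009]
eef_rot: [0.0, 1.0, 0.027, 0.001]
wrist_force: [-0.3, -1.5, 7.0]
opening: 0.151
grasp_force: 59.9
```

Request:
move_arm(plan=[-0.003, 0.06, 0, 0, 0, 0, -0.006, 0.12, 0, 0, 0, 0, -0.01, 0.18, 0, 0, 0, 0, -0.012, 0.22, 0, 0, 0, 0, -0.012, 0.22, 0, 0, 0, 0])

```text
time_s: 13.3
eef_pos: [0.6266, 0.0038, 0.0088]
eef_rot: [0.001, 1.0, 0.027, 0.001]
wrist_force: [0.4, -2.1, 6.0]
opening: 0.15
grasp_force: 59.8
```

Request:
move_arm(plan=[-0.001, 0.02, 0, 0, 0, 0, -0.002, 0.04, 0, 0, 0, 0, -0.003, 0.06, 0, 0, 0, 0, -0.003, 0.06, 0, 0, 0, 0])

```text
time_s: 13.8
eef_pos: [0.6264, 0.0066, 0.0088]
eef_rot: [0.001, 1.0, 0.027, 0.001]
wrist_force: [0.0, -2.7, 4.7]
opening: 0.149
grasp_force: 59.8
```

Request:
move_arm(plan=[-0.001, 0.02, 0, 0, 0, 0, -0.002, 0.04, 0, 0, 0, 0, -0.002, 0.04, 0, 0, 0, 0])

```text
time_s: 14.18
eef_pos: [0.6264, 0.0086, 0.0088]
eef_rot: [0.001, 1.0, 0.027, 0.001]
wrist_force: [-0.1, -4.3, 6.5]
opening: 0.151
grasp_force: 59.8
```

Request:
move_arm(plan=[-0.001, 0.02, 0, 0, 0, 0, -0.001, 0.02, 0, 0, 0, 0])

```text
time_s: 14.42
eef_pos: [0.6263, 0.0096, 0.0088]
eef_rot: [0.001, 1.0, 0.027, 0.001]
wrist_force: [0.3, -3.8, 5.9]
opening: 0.15
grasp_force: 59.8
```

Request:
move_arm(plan=[-0.001, 0.02, 0, 0, 0, 0, -0.001, 0.02, 0, 0, 0, 0])

```text
time_s: 14.68
eef_pos: [0.6246, 0.0119, 0.0074]
eef_rot: [-0.001, 1.0, 0.026, -0.001]
wrist_force: [-0.0, 0.2, -1.3]
opening: 0.146
grasp_force: 58.8
```

Request:
move_arm(plan=[-0.001, 0.02, 0, 0, 0, 0, -0.001, 0.02, 0, 0, 0, 0])

```text
time_s: 14.92
eef_pos: [0.6246, 0.0126, 0.0073]
eef_rot: [-0.0, 1.0, 0.027, -0.001]
wrist_force: [0.7, 0.7, -1.0]
opening: 0.149
grasp_force: 58.8
```

Request:
move_arm(plan=[-0.001, 0.02, 0, 0, 0, 0, -0.001, 0.02, 0, 0, 0, 0])

```text
time_s: 15.18
eef_pos: [0.6253, 0.0131, 0.008]
eef_rot: [-0.0, 1.0, 0.026, -0.0]
wrist_force: [0.1, -0.0, -2.3]
opening: 0.15
grasp_force: 58.8
```

The lid has dropped over the edge (z fell and the force is back to its own weight). Lowering it into the recess.

Request:
move_arm(plan=[0, 0, -0.03, 0, 0, 0, 0, 0, -0.06, 0, 0, 0, 0, 0, -0.06, 0, 0, 0])

```text
time_s: 15.55
eef_pos: [0.6252, 0.0129, 0.0049]
eef_rot: [-0.0, 1.0, 0.026, -0.0]
wrist_force: [-0.2, -0.2, -0.6]
opening: 0.154
grasp_force: 58.8
```

Request:
move_arm(plan=[0, 0, -0.015, 0, 0, 0, 0, 0, -0.03, 0, 0, 0, 0, 0, -0.03, 0, 0, 0])

```text
time_s: 15.92
eef_pos: [0.6253, 0.0129, 0.0035]
eef_rot: [-0.0, 1.0, 0.026, -0.0]
wrist_force: [-0.0, 1.1, -1.4]
opening: 0.148
grasp_force: 58.8
```

Request:
move_arm(plan=[0, 0, -0.015, 0, 0, 0, 0, 0, -0.015, 0, 0, 0])

```text
time_s: 16.18
eef_pos: [0.6255, 0.0129, 0.0031]
eef_rot: [0.0, 1.0, 0.026, 0.0]
wrist_force: [-1.9, 1.0, 1.4]
opening: 0.146
grasp_force: 59.3
```

Request:
move_arm(plan=[0, 0, -0.012, 0, 0, 0, 0, 0, -0.012, 0, 0, 0])

```text
time_s: 16.42
eef_pos: [0.6255, 0.0129, 0.0031]
eef_rot: [0.0, 1.0, 0.026, 0.0]
wrist_force: [-3.7, 1.0, 5.8]
opening: 0.15
grasp_force: 60.0
```

The lid is home: 6.0 mm below block level, with firm contact. Releasing and withdrawing.

Request:
move_arm(plan=[0, 0, 0.01, 0, 0, 0, 0, 0, 0.01, 0, 0, 0, 0, 0, 0.01, 0, 0, 0, 0, 0, 0.01, 0, 0, 0], grip=40)

```text
time_s: 16.92
eef_pos: [0.6253, 0.0129, 0.0026]
eef_rot: [-0.0, 1.0, 0.026, -0.0]
wrist_force: [0.3, -0.5, -0.5]
opening: 0.467
grasp_force: 0.0
```

Request:
move_arm(plan=[0, 0, 0.2, 0, 0, 0, 0, 0, 0.5, 0, 0, 0, 0, 0, 1, 0, 0, 0, 0, 0, 1.8, 0, 0, 0, 0, 0, 2.6, 0, 0, 0, 0, 0, 2.8, 0, 0, 0, 0, 0, 2.8, 0, 0, 0])

```text
time_s: 17.8
eef_pos: [0.6258, 0.0128, 0.1438]
eef_rot: [0.0, 1.0, 0.026, 0.001]
wrist_force: [-0.6, 0.7, -0.4]
opening: 0.471
grasp_force: 0.0
```

```bash
python3 m.py 7
python3 - <<'E'
from h import *
p="pics/"
a=cv2.imread(p+"s7.png")[95:275,165:330];a=cv2.resize(a,(385,420),interpolation=cv2.INTER_CUBIC)
b=cv2.resize(cv2.imread(p+"w7.png")[60:320,100:360],(410,420),interpolation=cv2.INTER_CUBIC)
cv2.imwrite(p+"m7.png",np.hstack([a,b]))
o=ctrl.get_obs();print(o["time_s"],o["eef_pos"],o["opening"])
E
```

```text
17.9 [0.62432134 0.01306365 0.14131346] 0.469894614690346
```

View pics/m7.png

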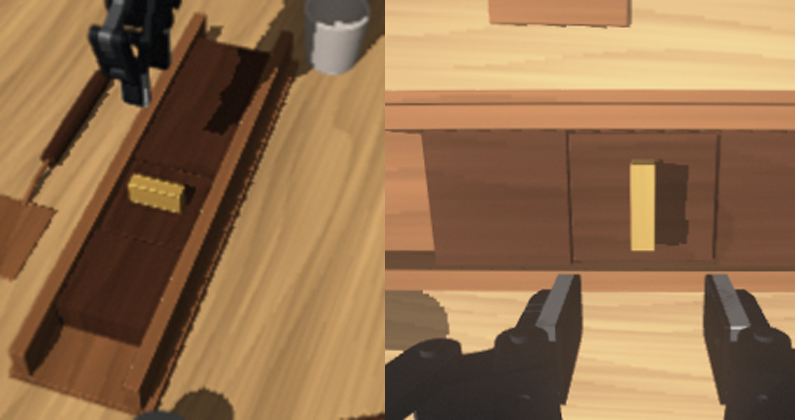

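The lid sits flush in the recess, with its bar at about (155,193) in the left crop and thin gaps at both ends. The fingers are well clear, and the cup, spatula and jar don't appear to have moved.

```bash
python3 -c "
from bench import ctrl
print(ctrl.hand_in())"
```

```text
the job is handed in; nothing more can be done
None
```

The lid was set on the plain end, slid along the block without being lifted until it dropped into the recess, and left flat and home there. I let go and handed the job in, but no verdict came back.

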